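# Level the sprung appliance stand

## Robot

A 6-joint arm with a two-finger parallel gripper is mounted at the origin on a cart in front of the work surface, level with it; the furniture and walls round the work are solid. World frame = base frame: x ahead of the robot, y to its left, z up, the work surface at z = 0. Lengths are in m, angles in degrees, forces in N, time in s.
With the tool pointing down it reaches from about 0.25 to 0.725 m from the base axis. Payload 9.7 kg.
Tool frame: the origin (TCP) lies at the very end of the fingers, on their centre line; the grasp point (between the pads) lies 19 mm behind it (bot.hold_point_z is the distance from the TCP to the grasp point, in m); z points along the fingers, y is the line along which they close (so a half turn about z gives the same grasp; the last joint's range is limited). The gripper opens to 85 mm and grips with 20 to 120 N. Pads are 22 mm wide; open, the fingers measure 114 mm over their backs; the gripper's body (76 mm by 85 mm) begins 54 mm behind the grasp point. The pads swing forward as they close: fully open they stand 13 mm farther back than shut.
Start: joints at [65.489, 4.979, 10.078, 95.1, 0, 90], TCP at [0.228, 0.5, 0.231] pointing down, gripper open.
Joint ranges: [-179.16, 179.16], [-48.56, 103.87], [-65.8, 70.77], [-126.05, 130.52], [-82.76, 87.17], [-180, 180]. Speed limits (degrees/s): [127.2, 127.2, 147.25, 180, 180, 180].

## Interface

Orientations are given as [roll, pitch, yaw] about the fixed x, y, z axes, in that order (R = Rz(yaw) Ry(pitch) Rx(roll)).
In Python, from workcell import bot gives the robot as it stands.
- The arm moves only by the tool play_rows, never from a script. Its argument "targets" is a list of rows, each an object with "grip": the closure in counts, from 0 (fully open) to 255 (shut); "linear": the shift along the world's x, y, z in cm, a list of three; "delta_rot": the turn, a rotation vector about the world's x, y, z in rad, a list of three. A call has 1 to 10 rows; each row is the pose to reach, as a shift and turn from the pose commanded when the call began; what a row does not reach only later rows make up. A row lasts 1/10 s, in which the tool goes at most 50 mm and 8.59 degrees, less where a joint would pass 70% of its speed; a pose out of reach is approached as far as the arm can. A call with a gripper value outside its range is refused whole. The fingers move at their own pace and stop on an object; "force" is the grip in N (left out, the last holds). Time passes only in rows, so rows that repeat a pose let the fingers close. It gives the time, the measured TCP pose, the force, the opening and the grip force at its end, in the units of the state.
- bot.get_obs(): the state, without advancing time (a new reading comes with each control period).
- bot.camera(name): name is "side" or "top"; returns a dict with "color" (480x640x3 uint8, red, green, blue), "range_z" (480x640 float32, m along the optical axis (not along the pixel's ray), 0 where there is no reading), "fov_y" (degrees; the focal length in pixels is half the picture's height over the tangent of half this angle, whatever the lens; pixels are square), "cx", "cy" (the principal point, pixels), "dist_coeffs" ([k1, k2, p1, p2, k3] as OpenCV has them; the pictures are not rectified), "world_to_cam" (4x4, takes a point from world to camera coordinates). Camera axes: x right, y up, looking along -z (the intrinsics and any distortion apply to the point x, -y, -z); pixel columns grow to the right and rows downward; lengths in m; the calibration is good to about 2 mm. A picture is of the moment at which its call begins.
- bot.job_done(): hands the job in; it is judged then, once.
Trained networks look in a picture, given as the dict that the camera call returned (one of the last four; its "shot" number tells which), for a name from the list of things; names that differ only in an ending like _2 or _b are one class to them, and where a whole thing is asked for, a point or a joint stands for the part that bears it (a point fixed in the world has none). Each returns a list of dicts, best first, with "conf" (0 to 1); they miss things now and then, are a little off and sometimes report something else, mostly with a low value. They report only what shows in the picture. A call takes as long as a camera call.
- bot.search_frame(picture, target): "box" ([left, top, right, bottom] in pixels, round what is visible of it).
- bot.trace(picture, target): "pixels" (480x640 bool, what is visible of it) and "box" ([left, top, right, bottom] in pixels, round what is visible of it).
- bot.pinpoint(picture, target): "pixel" ([column, row] in pixels: a listed point, or the origin of a listed thing).
The state is a dict: "time": time; "q": joint angles; "qd": joint speeds; "joint_efforts": joint torques, N m; "ee_pos": TCP position; "tcp_rot": TCP orientation; "wrist_force": force on the tool from outside, world axes, zero at the start; "torque": the same for the moment, N m; "opening": finger opening in m; "grasp_force": force on a finger pad.
Only numpy, scipy, OpenCV 4.12 (cv2) and the standard library are available. Lean on these libraries where they do the work, as an engineer would, in place of code of your own. Each camera call takes 0.05 s, during which the arm holds its last target. There are 200 camera calls.

## Task

Level the small appliance stand: first push the spirit level that lies on it squarely home into the corner of its two stops, touching the long rail and the end stop. Then grip the round knob of the levelling foot, press it down until the sprung shelf is fully down on its foot and, still pressing, turn it until the bubble lies between the two marks. Finish holding: stay gripping the knob with the shelf pressed down and the bubble centred, touching nothing else, and leave the other things on the worktop where they are.

Things in the scene. Friction and masses are not known exactly. Their poses are not given: they have to be found in the camera images.
- stand: fixed steel base (130 x 330 x 8 mm) of an appliance stand; above it a grey shelf 140 x 330 x 14 mm, its top 40 mm above the worktop when level. Origin: centre of the underside, on the worktop. y runs along the length from the knob end (knob at x 0, y -135 mm) to the hinge end (hinge at y +150 mm); x runs across, to the long rail. The knob end rises and sinks a few mm
- berth (a point): point on the shelf's top where the level's origin lies when the level touches both stops (44 mm in x, 68 mm in y from the stand's centre); axes as the shelf's. The aluminium stops are 14 mm high: a long rail with its inner face 14 mm in +x from here, from 98 mm in -y to 77 mm in +y, and an end stop with its inner face 80 mm in +y
- level: spirit level, an aluminium bar 28 (x) x 160 (y) x 24 (z) mm, about 0.35 kg, lying loose on the shelf; long along its own y, which points to the end stop. Origin: centre of its underside. A 60 mm green vial is let into the middle of its top, with a black cross mark 11.5 mm either side of the middle
- vial_centre (a point): middle of the vial on the level's top, 24 mm above its underside
- bubble_mid (a point): top of the white bubble, 11 x 14 mm, that floats along the vial to its higher end
- bubble (a joint): place of the bubble along the level's y (m): 0 in the middle, positive towards the end stop (the shelf is then low at its knob end), up to 0.022 either way. It moves 0.7 mm for each 0.001 rad of tilt and takes about 1 s to settle
- foot_grip (a point): centre of the levelling foot's round black knob, 40 mm in diameter and 32 mm high (16 mm above and below this point), axis upright, its lower end 8 mm above the shelf; it can be gripped in any direction
- foot (a joint): turn of the knob (rad), growing clockwise seen from above, range -2.5 to 2.5; it stays where it is left (about 0.2 N m to turn). With the shelf pressed down, each rad clockwise raises the knob end by 4.6 mm (0.016 rad of tilt) and moves the bubble 11 mm towards the knob; turning back lowers it
- stand_pad (a joint): how far rubber springs hold the shelf off its foot (rad about the hinge): 0.015 when nobody presses (knob 4 mm higher), 0 when fully down on the foot; about 6 N down at the knob brings it down. Only then does the bubble count: the knob end is then too low at the start, by an amount that differs each time and needs about 0.4 to 1.5 rad clockwise
- bar_of_chocolate: bystander: chocolate bar, 52 x 150 x 12 mm, lying flat; origin at the centre of its underside
- shot_glass: bystander: small clear shot glass, 49 mm wide, 61 mm tall; origin at the centre of its underside
- vanilla_bottle: bystander: small brown dropper bottle, 33 mm wide, 102 mm tall; origin at the centre of its underside
- tea_box: bystander: dark tea box, 65 x 117 x 96 mm; origin at the centre of its underside
- flowered_cup: bystander: white espresso cup with handle, 62 x 88 x 50 mm; origin at the centre of its underside
- loose_pod: bystander: brown coffee pod, 51 mm wide, 31 mm tall; origin at the centre of its underside

How it is judged (in metres and radians):
On the way, in this order (a step that is already met when the one before it is completed fails the run):
1. the spirit level lies home against the long rail and the end stop (distance between level and berth below 0.005 m and angle between the y axis of level and the y axis of berth, either way round below 0.03 rad), for 0.2 s.
2. the knob is gripped and the shelf pressed fully down on its foot (value of joint stand_pad below 0.002 rad and contact force between the fingers and foot above 2 N), for 0.2 s.
At the end, for the whole second after the job is handed in: While the fingers still grip the knob (over 2 N): the shelf is fully down on its foot (within 0.002 rad), the bubble is within 3.5 mm of the middle of the vial, and the level, untouched, lies in the corner of the two stops (within 5 mm of its berth and 0.03 rad of parallel) (all of step 1 and all of step 2 and value of joint bubble between -0.0035 and 0.0035 m and contact force between each of the arm, the fingers and level below 0.1 N); the arm keeps its last pose, push and grip.
It fails at once if a bystander is shifted by more than 25 mm (distance of any of bar_of_chocolate, shot_glass, vanilla_bottle, tea_box, flowered_cup, loose_pod from where it was at the start of the episode above 0.025 m).
It also fails if it takes over 67 s, if anything falls off the work surface, if the arm or the gripper's body presses on something with over 40 N, if the wrist force passes 120 N, or if a joint passes its speed limit or range.

## Working session

There is one attempt and no reset: what is moved stays moved. The work goes in short steps, Python scripts to look and compute and a tool call to move; the robot and the scene stay as the last step left them, time stands still between calls to the robot, and variables do not carry over. Pictures are saved under pics/ and viewed, at most 10 in all, crops included, and the job is handed in when it is done.

Besides the shell and the picture viewer there is one more tool, called after ">>>" in YAML: its name, and indented under it one key for each argument. play_rows: Moves the arm, as the interface text tells. Its arguments: {"type":"object","properties":{"targets":{"type":"array","items":{"type":"object","properties":{"grip":{"type":"number"},"linear":{"type":"array","items":{"type":"number"}},"delta_rot":{"type":"array","items":{"type":"number"}}}}},"force":{"type":"number"}},"required":["targets"]}

```bash
ls; mkdir -p pics
cat > h.py <<'E'
import numpy as np, cv2
from workcell import bot
def K(p):
    f=240/np.tan(np.radians(p["fov_y"])/2); return np.array([[f,0,p["cx"]],[0,f,p["cy"]],[0,0,1.]])
def ray(p,uv):
    q=cv2.undistortPoints(np.array(uv,float).reshape(-1,1,2),K(p),np.array(p["dist_coeffs"],float)).reshape(-1,2)
    M=np.linalg.inv(p["world_to_cam"]); d=np.c_[q[:,0],-q[:,1],-np.ones(len(q))]
    return M[:3,3],d@M[:3,:3].T
def atz(p,uv,z):
    o,d=ray(p,uv); return o+d*((z-o[2])/d[:,2])[:,None]
def pts(p,mask):
    v,u=np.nonzero(mask&(p["range_z"]>0)); o,d=ray(p,np.c_[u,v]); return o+d*p["range_z"][v,u][:,None]
E
python3 - <<'E'
from h import *
for n in ["top","side"]:
    p=bot.camera(n); cv2.imwrite(f"pics/{n}0.png",p["color"][...,::-1])
    print(n,np.linalg.inv(p["world_to_cam"])[:3,3].round(3))
    for t in ["stand","berth","level","vial_centre","bubble_mid","foot_grip","bar_of_chocolate","shot_glass","vanilla_bottle","tea_box","flowered_cup","loose_pod"]:
        r=bot.pinpoint(p,t)
        z={"berth":.042,"level":.042,"vial_centre":.066,"bubble_mid":.066,"foot_grip":.066}.get(t,0)
        for x in r[:2]: print(t,round(x["conf"],2),np.round(x["pixel"]),atz(p,[x["pixel"]],z)[0].round(3))
    for t in ["level","foot_grip"]:
        r=bot.trace(p,t)
        if r:
            P=pts(p,r[0]["pixels"]); print("trace",t,round(r[0]["conf"],2),np.percentile(P,[2,50,98],axis=0).round(3).tolist())
            T=P[P[:,2]>np.percentile(P[:,2],98)-.006]; print(cv2.minAreaRect((T[:,:2]*1000).astype(np.float32)))
E
```

```text
pics
top [0.299 0.016 1.378]
stand 0.64 [428. 285.] [ 0.361 -0.242  0.   ]
stand 0.59 [288. 220.] [0.528 0.086 0.   ]
berth 0.69 [256. 202.] [0.567 0.157 0.042]
level 0.77 [273. 219.] [0.525 0.119 0.042]
vial_centre 0.81 [272. 215.] [0.529 0.119 0.066]
bubble_mid 0.41 [275. 219.] [0.521 0.113 0.066]
bubble_mid 0.18 [169. 258.] [0.437 0.357 0.066]
foot_grip 0.84 [344. 214.] [ 0.527 -0.047  0.066]
bar_of_chocolate 0.83 [201. 312.] [0.313 0.298 0.   ]
shot_glass 0.87 [466. 267.] [ 0.401 -0.336  0.   ]
vanilla_bottle 0.5 [169. 261.] [0.437 0.376 0.   ]
tea_box 0.96 [169. 178.] [0.641 0.375 0.   ]
flowered_cup 0.86 [471. 204.] [ 0.553 -0.359  0.   ]
loose_pod 0.88 [426. 286.] [ 0.358 -0.237  0.   ]
loose_pod 0.51 [258. 202.] [0.575 0.158 0.   ]
trace level 0.93 [[0.504, 0.041, 0.044], [0.524, 0.113, 0.064], [0.545, 0.191, 0.07]]
((526.018310546875, 115.33245849609375), (28.940696716308594, 159.0866241455078), 8.313735008239746)
trace foot_grip 0.83 [[0.511, -0.066, 0.064], [0.528, -0.049, 0.081], [0.546, -0.032, 0.087]]
((529.926025390625, -49.170143127441406), (33.92426681518555, 34.8178
[... 327 characters left out ...]
0.059  0.066]
bar_of_chocolate 0.84 [264. 228.] [ 0.316  0.286 -0.   ]
shot_glass 0.82 [287. 364.] [ 0.4   -0.344  0.   ]
vanilla_bottle 0.78 [307. 218.] [ 0.437  0.369 -0.   ]
tea_box 0.97 [373. 217.] [0.637 0.367 0.   ]
flowered_cup 0.63 [387. 367.] [ 0.556 -0.359  0.   ]
loose_pod 0.75 [263. 329.] [ 0.355 -0.241 -0.   ]
trace level 0.56 [[0.504, 0.035, 0.042], [0.524, 0.103, 0.062], [0.549, 0.193, 0.065]]
((526.7636108398438, 115.02488708496094), (28.599781036376953, 163.2421875), 8.966025352478027)
trace foot_grip 0.55 [[0.511, -0.071, 0.04], [0.529, -0.063, 0.07], [0.551, 0.012, 0.082]]
((530.2157592773438, -52.70026397705078), (37.92292785644531, 38.77640914916992), 47.677799224853516)
```

Run:
```python
import cv2
a=cv2.imread("pics/top0.png")[150:320,150:480]; cv2.imwrite("pics/t1.png",cv2.resize(a,(792,408),interpolation=cv2.INTER_CUBIC))
from h import *
p=bot.camera("top"); r=bot.trace(p,"stand")
for x in r[:2]:
    P=pts(p,x["pixels"]); print(x["conf"],cv2.minAreaRect((P[:,:2]*1000).astype(np.float32)),np.percentile(P[:,2],[5,50,95]))
# shelf surface & stops from depth around
m=np.zeros((480,640),bool); m[170:260,210:380]=1
P=pts(p,m); 
S=P[(P[:,2]>.028)&(P[:,2]<.05)]; print("shelf",cv2.minAreaRect((S[:,:2]*1000).astype(np.float32)),len(S))
T=P[(P[:,2]>.051)&(P[:,0]>.54)&(P[:,1]<.26)&(P[:,1]>-0.02)]; print("stops",np.round(T[::6],3)[:60].tolist())
```

```text
0.9 ((528.5064697265625, 87.41634368896484), (151.20751953125, 342.5898742675781), 2.800408124923706) [0.0365391  0.04175097 0.05716669]
shelf ((523.4926147460938, 84.67418670654297), (140.92921447753906, 330.51190185546875), 2.8038763999938965) 6741
stops [[0.59, 0.084, 0.055], [0.589, 0.063, 0.057], [0.589, 0.108, 0.052], [0.587, 0.091, 0.056], [0.587, 0.077, 0.055], [0.587, 0.063, 0.051], [0.586, 0.135, 0.059], [0.586, 0.121, 0.057], [0.585, 0.105, 0.058], [0.585, 0.091, 0.053], [0.584, 0.077, 0.057], [0.584, 0.063, 0.057], [0.585, 0.162, 0.054], [0.584, 0.145, 0.055], [0.584, 0.131, 0.056], [0.584, 0.117, 0.054], [0.583, 0.101, 0.054], [0.583, 0.087, 0.052], [0.582, 0.07, 0.055], [0.583, 0.189, 0.058], [0.583, 0.175, 0.056], [0.583, 0.161, 0.055], [0.582, 0.147, 0.057], [0.581, 0.133, 0.059], [0.581, 0.119, 0.057], [0.581, 0.106, 0.052], [0.582, 0.227, 0.055], [0.582, 0.21, 0.056], [0.581, 0.192, 0.056], [0.581, 0.173, 0.054], [0.58, 0.159, 0.053], [0.58, 0.145, 0.055], [0.58, 0.241, 0.054], [0.58, 0.225, 0.055], [0.579, 0.21, 0.059], [0.577, 0.191, 0.062], [0.578, 0.173, 0.057], [0.577, 0.159, 0.057], [0.578, 0.239, 0.053], [0.577, 0.22, 0.055], [0.577, 0.206, 0.053], [0.576, 0.187, 0.056], [0.576, 0.232, 0.053], [0.574, 0.215, 0.057], [0.57, 0.24, 0.059], [0.566, 0.239, 0.056], [0.562, 0.237, 0.052], [0.551, 0.043, 0.064], [0.549, 0.059, 0.063], [0.549, 0.045, 0.065], [0.554, 0.236, 0.055], [0.545, 0.061, 0.072], [0.546, 0.048, 0.069], [0.552, 0.239, 0.054], [0.545, 0.078, 0.064], [0.545, 0.064, 0.061], [0.543, 0.05, 0.069], [0.55, 0.241, 0.054], [0.543, 0.091, 0.067], [0.543, 0.078, 0.064]]
```

View pics/t1.png

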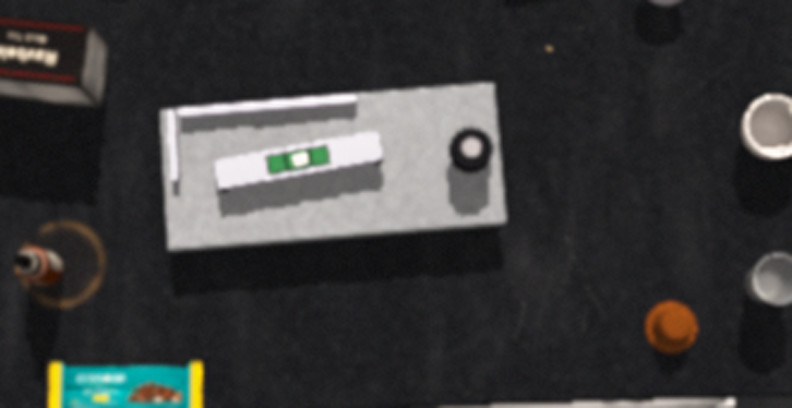

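The top crop shows the shelf with the rail along its far edge (crop row ~105) and the end stop at the left (col ~172). The level lies skewed at (300,160), the knob is at (470,150), and no bystanders are near.

Run:
```python
from h import *
o=bot.get_obs(); print({k:np.round(v,3).tolist() for k,v in o.items()}, bot.hold_point_z)
```

```text
{'time': 1.6, 'q': [65.49, 4.98, 10.076, 95.101, -0.001, 90.0], 'qd': [0.023, 0.013, -0.065, -0.069, 0.015, -0.051], 'joint_efforts': [-0.003, -52.009, 46.486, 0.002, -0.0, -0.0], 'ee_pos': [0.228, 0.5, 0.231], 'tcp_rot': [-179.995, 0.001, 155.49], 'wrist_force': [-0.37, -0.184, 0.786], 'torque': [-0.02, -0.01, 0.002], 'grasp_force': 0.0, 'opening': 0.085} 0.0187
```

>>> play_rows:
  targets:
    - {"grip": 0,"linear": [3,-3.9,0],"delta_rot": [0,0,-0.1]}
    - {"grip": 0,"linear": [6,-7.7,0],"delta_rot": [0,0,-0.2]}
    - {"grip": 0,"linear": [9,-11.6,-1],"delta_rot": [0,0,-0.3]}
    - {"grip": 0,"linear": [12,-15.4,-2],"delta_rot": [0,0,-0.4]}
    - {"grip": 0,"linear": [15,-19.3,-4],"delta_rot": [0,0,-0.5]}
    - {"grip": 0,"linear": [18,-23.1,-6],"delta_rot": [0,0,-0.6]}
    - {"grip": 0,"linear": [21,-27,-8],"delta_rot": [0,0,-0.7]}
    - {"grip": 0,"linear": [24,-30.8,-10],"delta_rot": [0,0,-0.8]}
    - {"grip": 0,"linear": [27,-34.7,-11],"delta_rot": [0,0,-0.9]}
    - {"grip": 0,"linear": [29.8,-38.5,-12],"delta_rot": [0,0,-0.993]}

```text
time: 2.6
ee_pos: [0.5216, 0.1209, 0.1126]
tcp_rot: [180.0, -0.0, 98.4]
wrist_force: [0.6, 1.1, 0.9]
opening: 0.0856
grasp_force: 0.0
```

Run:
```python
from h import *
o=bot.get_obs(); print({k:np.round(o[k],3).tolist() for k in ["time","q","ee_pos","tcp_rot","wrist_force","opening"]})
```

```text
{'time': 2.6, 'q': [13.049, 2.275, -5.878, 81.842, 0.007, 94.684], 'ee_pos': [0.522, 0.121, 0.113], 'tcp_rot': [179.996, -0.008, 98.364], 'wrist_force': [0.593, 1.135, 0.917], 'opening': 0.086}
```

>>> play_rows:
  force: 25
  targets:
    - {"grip": 0,"linear": [0,0,-2],"delta_rot": [0,0,0]}
    - {"grip": 0,"linear": [0,0,-4],"delta_rot": [0,0,0]}
    - {"grip": 0,"linear": [0,0,-5.5],"delta_rot": [0,0,0]}
    - {"grip": 80,"linear": [0,0,-5.5],"delta_rot": [0,0,0]}
    - {"grip": 150,"linear": [0,0,-5.5],"delta_rot": [0,0,0]}
    - {"grip": 255,"linear": [0,0,-5.5],"delta_rot": [0,0,0]}
    - {"grip": 255,"linear": [0,0,-5.5],"delta_rot": [0,0,0]}
    - {"grip": 255,"linear": [0,0,-5.5],"delta_rot": [0,0,0]}
    - {"grip": 255,"linear": [0,0,-5.5],"delta_rot": [0,0,0]}
    - {"grip": 255,"linear": [0,0,-5.5],"delta_rot": [0,0,0]}

```text
time: 3.6
ee_pos: [0.5219, 0.1232, 0.0599]
tcp_rot: [179.8, -0.0, 98.6]
wrist_force: [1.4, 2.1, 6.5]
opening: 0.0265
grasp_force: 25.6
```

```bash
cat > look.py <<'E'
from h import *
import sys
o=bot.get_obs(); print({k:np.round(o[k],4).tolist() for k in ["time","q","ee_pos","tcp_rot","wrist_force","torque","opening","grasp_force"]})
if len(sys.argv)>1:
    p=bot.camera(sys.argv[1]); a=p["color"][...,::-1]; x0,y0,w,h=map(int,sys.argv[3:7])
    cv2.imwrite(sys.argv[2],cv2.resize(a[y0:y0+h,x0:x0+w],(780,int(780*h/w)),interpolation=cv2.INTER_CUBIC))
E
python3 look.py side pics/s1.png 240 160 200 150
```

```text
{'time': 3.6, 'q': [13.277, 3.0888, -10.8882, 75.8287, 0.0137, 94.6626], 'ee_pos': [0.5219, 0.1232, 0.0599], 'tcp_rot': [179.8075, -0.0294, 98.6144], 'wrist_force': [1.4453, 2.0893, 6.5327], 'torque': [0.1911, -0.37, 0.0755], 'opening': 0.0265, 'grasp_force': 25.5836}
```

View pics/s1.png

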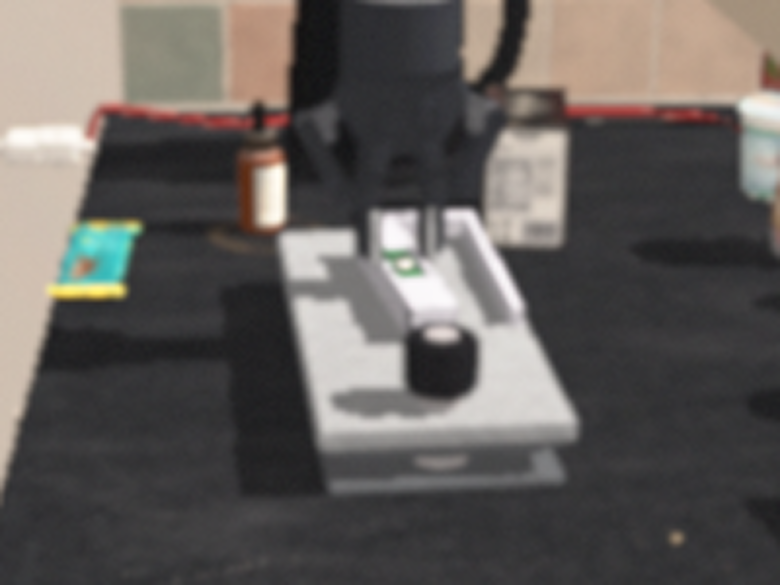

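The side crop shows the fingers holding the level at (400,240), with the rail to its right still about 30 px away.

>>> play_rows:
  targets:
    - {"grip": 255,"linear": [0.5,0.5,0],"delta_rot": [0,0,-0.03]}
    - {"grip": 255,"linear": [1.2,1.2,0],"delta_rot": [0,0,-0.06]}
    - {"grip": 255,"linear": [2,2,0],"delta_rot": [0,0,-0.1]}
    - {"grip": 255,"linear": [2.8,2.7,0],"delta_rot": [0,0,-0.1]}
    - {"grip": 255,"linear": [3.5,3.4,0],"delta_rot": [0,0,-0.1]}
    - {"grip": 255,"linear": [3.8,3.6,0],"delta_rot": [0,0,-0.1]}
    - {"grip": 255,"linear": [3.8,3.6,0],"delta_rot": [0,0,-0.1]}
    - {"grip": 255,"linear": [3.8,3.6,0],"delta_rot": [0,0,-0.1]}

```text
time: 4.45
ee_pos: [0.5591, 0.1584, 0.0598]
tcp_rot: [179.9, 0.0, 92.8]
wrist_force: [-2.6, -4.5, 9.0]
opening: 0.027
grasp_force: 25.9
```

```bash
python3 look.py top pics/t2.png 210 160 160 110
```

```text
{'time': 4.45, 'q': [15.8464, 9.265, -4.178, 76.4962, -0.0649, 102.997], 'ee_pos': [0.5591, 0.1584, 0.0598], 'tcp_rot': [179.9261, 0.0496, 92.8493], 'wrist_force': [-2.5876, -4.5306, 8.9908], 'torque': [-0.7803, 0.4729, -0.0465], 'opening': 0.027, 'grasp_force': 25.8549}
```

View pics/t2.png

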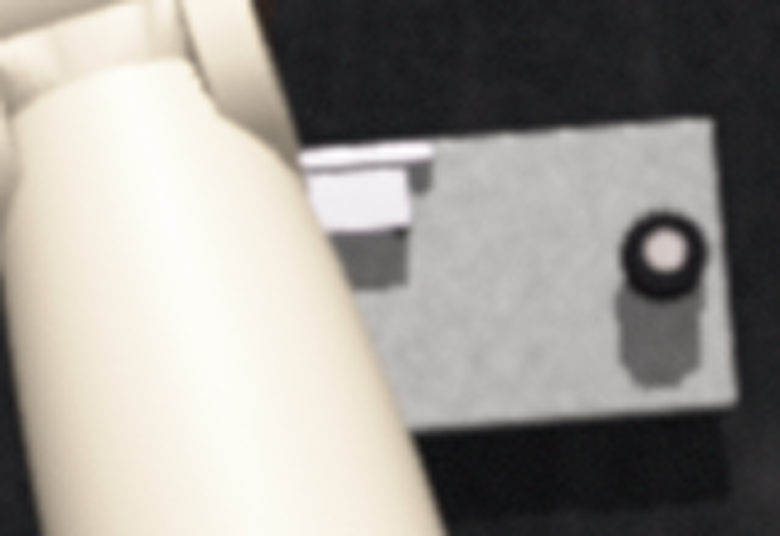

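The level's end (410) is 22 px short of the rail's end (432). It sits right beside the rail, with roughly 7 mm still to go in +y.

>>> play_rows:
  targets:
    - {"grip": 255,"linear": [0.1,0.3,0],"delta_rot": [0,0,0]}
    - {"grip": 255,"linear": [0.2,0.5,0],"delta_rot": [0,0,0]}
    - {"grip": 255,"linear": [0.3,0.6,0],"delta_rot": [0,0,0]}
    - {"grip": 255,"linear": [0.3,0.6,0],"delta_rot": [0,0,0]}

```text
time: 4.9
ee_pos: [0.5614, 0.1633, 0.0598]
tcp_rot: [-180.0, 0.2, 92.8]
wrist_force: [-7.2, -9.2, 11.1]
opening: 0.027
grasp_force: 26.1
```

```bash
cat > end.py <<'E'
from h import *
p=bot.camera("top"); r=bot.trace(p,"level")
P=pts(p,r[0]["pixels"]); R=cv2.minAreaRect((P[P[:,2]>.055][:,:2]*1000).astype(np.float32)); print(r[0]["conf"],R, cv2.boxPoints(R).round(1).tolist())
for t in["level","berth"]: print(t,[(round(x["conf"],2),atz(p,[x["pixel"]],.042)[0].round(4)) for x in bot.pinpoint(p,t)[:1]])
E
python3 look.py; python3 end.py
```

```text
{'time': 4.9, 'q': [16.2966, 9.8588, -3.5108, 76.6739, -0.1672, 103.4818], 'ee_pos': [0.5614, 0.1633, 0.0598], 'tcp_rot': [-179.9966, 0.1727, 92.8148], 'wrist_force': [-7.1521, -9.2074, 11.1224], 'torque': [-1.9269, 1.1223, 0.0026], 'opening': 0.027, 'grasp_force': 26.1181}
0.63 ((564.0396118164062, 97.64022064208984), (28.813478469848633, 46.09223937988281), 2.67990779876709) [[548.5999755859375, 120.0], [550.7000122070312, 73.9000015258789], [579.5, 75.30000305175781], [577.4000244140625, 121.30000305175781]]
level []
berth [(0.28, array([0.5154, 0.0773, 0.042 ]))]
```

>>> play_rows:
  targets:
    - {"grip": 255,"linear": [0.15,0.1,0],"delta_rot": [0,0,0]}
    - {"grip": 255,"linear": [0.3,0.2,0],"delta_rot": [0,0,0]}
    - {"grip": 255,"linear": [0.4,0.3,0],"delta_rot": [0,0,0]}
    - {"grip": 255,"linear": [0.4,0.3,0],"delta_rot": [0,0,0]}

```text
time: 5.5
ee_pos: [0.5626, 0.1635, 0.0596]
tcp_rot: [-179.7, 0.5, 92.8]
wrist_force: [-19.5, -24.0, 21.5]
opening: 0.0269
grasp_force: 27.5
```

```bash
python3 look.py;python3 end.py
```

```text
{'time': 5.5, 'q': [16.3847, 10.4285, -2.8804, 77.1326, -0.3759, 103.6134], 'ee_pos': [0.5626, 0.1635, 0.0596], 'tcp_rot': [-179.6593, 0.4692, 92.7741], 'wrist_force': [-19.5427, -23.9504, 21.5182], 'torque': [-4.9935, 4.3203, 0.4694], 'opening': 0.0269, 'grasp_force': 27.5308}
0.82 ((566.4754028320312, 99.23090362548828), (30.272647857666016, 48.720603942871094), 1.955528736114502) [[550.5, 123.0999984741211], [552.2000122070312, 74.4000015258789], [582.4000244140625, 75.4000015258789], [580.7999877929688, 124.0999984741211]]
level []
berth []
```

Both stops push back (about 20 N each), so the level is home. I'll ease off, open and lift.

>>> play_rows:
  targets:
    - {"grip": 255,"linear": [-0.25,-0.25,0],"delta_rot": [0,0,0]}
    - {"grip": 120,"linear": [-0.25,-0.25,0],"delta_rot": [0,0,0]}
    - {"grip": 0,"linear": [-0.25,-0.25,0],"delta_rot": [0,0,0]}
    - {"grip": 0,"linear": [-0.25,-0.25,0],"delta_rot": [0,0,0]}
    - {"grip": 0,"linear": [-0.25,-0.25,0],"delta_rot": [0,0,0]}
    - {"grip": 0,"linear": [-0.25,-0.25,2],"delta_rot": [0,0,0]}
    - {"grip": 0,"linear": [-0.25,-0.25,5],"delta_rot": [0,0,0]}
    - {"grip": 0,"linear": [-0.25,-4,8],"delta_rot": [0,0,0.1]}
    - {"grip": 0,"linear": [-1,-8.5,9],"delta_rot": [0,0,0.2]}
    - {"grip": 0,"linear": [-2,-13,9],"delta_rot": [0,0,0.3]}

```text
time: 6.7
ee_pos: [0.5466, 0.037, 0.1502]
tcp_rot: [179.8, 0.1, 110.4]
wrist_force: [2.0, -0.4, 0.1]
opening: 0.0851
grasp_force: 0.0
```

>>> play_rows:
  targets:
    - {"grip": 0,"linear": [-0.3,-4,0],"delta_rot": [0,0,0.12]}
    - {"grip": 0,"linear": [-0.6,-8,0],"delta_rot": [0,0,0.24]}
    - {"grip": 0,"linear": [-0.6,-8,0],"delta_rot": [0,0,0.36]}
    - {"grip": 0,"linear": [-0.6,-8,0],"delta_rot": [0,0,0.48]}
    - {"grip": 0,"linear": [-0.6,-8,0],"delta_rot": [0,0,0.48]}

```text
time: 7.2
ee_pos: [0.5398, -0.0425, 0.1481]
tcp_rot: [-180.0, -0.0, 137.6]
wrist_force: [-0.6, 0.5, -0.5]
opening: 0.0852
grasp_force: 0.0
```

```bash
cat > lev.py <<'E'
from h import *
import sys
p=bot.camera(sys.argv[1])
for t in ["vial_centre","bubble_mid","berth"]:
    print(t,[(round(x["conf"],2),np.round(x["pixel"],1).tolist(),atz(p,[x["pixel"]],.040 if t=="berth" else .064)[0].round(4)) for x in bot.pinpoint(p,t)[:1]])
r=bot.trace(p,"level")
if r:
    P=pts(p,r[0]["pixels"]); print(cv2.minAreaRect((P[P[:,2]>.055][:,:2]*1000).astype(np.float32)))
E
python3 look.py top pics/t3.png 210 160 160 110; python3 lev.py top
```

```text
{'time': 7.2, 'q': [-4.5106, 2.9313, -1.2822, 85.7966, 0.0075, 37.8675], 'ee_pos': [0.5398, -0.0425, 0.1481], 'tcp_rot': [-179.9998, -0.0126, 137.6219], 'wrist_force': [-0.5809, 0.4754, -0.4791], 'torque': [-0.0039, 0.0319, 0.0007], 'opening': 0.0852, 'grasp_force': 0.0}
vial_centre [(0.93, [257.8, 200.2], array([0.5657, 0.1518, 0.064 ]))]
bubble_mid [(0.52, [257.3, 202.9], array([0.5594, 0.1531, 0.064 ]))]
berth [(0.66, [256.8, 202.1], array([0.5661, 0.1567, 0.04  ]))]
((561.8662109375, 154.57949829101562), (29.566390991210938, 159.85635375976562), 2.946237087249756)
```

View pics/t3.png

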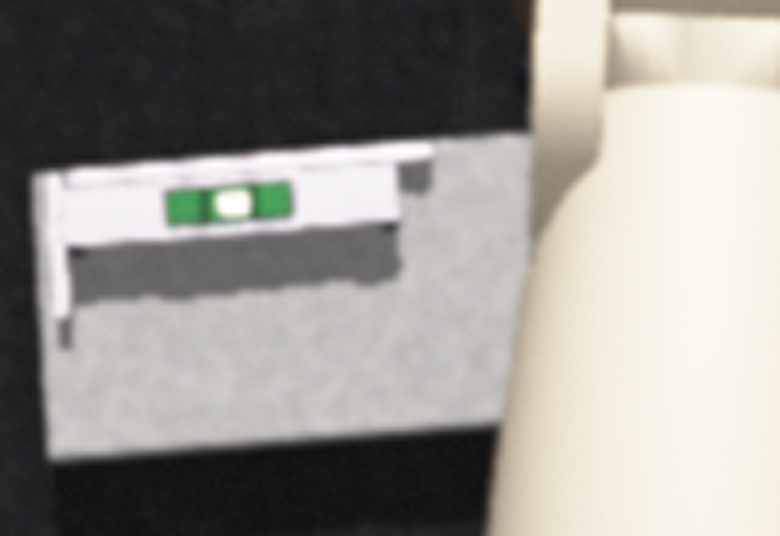

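The level sits in the corner: top end at col 68 by the end stop, long side along the rail. The bubble is near (233,204), almost centred while the shelf is unpressed. Next is the knob.

>>> play_rows:
  force: 50
  targets:
    - {"grip": 0,"linear": [-1,-0.75,-3],"delta_rot": [0,0,0]}
    - {"grip": 0,"linear": [-1,-0.75,-6],"delta_rot": [0,0,0]}
    - {"grip": 0,"linear": [-1,-0.75,-9],"delta_rot": [0,0,0]}
    - {"grip": 0,"linear": [-1,-0.75,-9.4],"delta_rot": [0,0,0]}
    - {"grip": 0,"linear": [-1,-0.75,-9.4],"delta_rot": [0,0,0]}
    - {"grip": 100,"linear": [-1,-0.75,-9.4],"delta_rot": [0,0,0]}
    - {"grip": 255,"linear": [-1,-0.75,-9.4],"delta_rot": [0,0,0]}
    - {"grip": 255,"linear": [-1,-0.75,-9.4],"delta_rot": [0,0,0]}
    - {"grip": 255,"linear": [-1,-0.75,-9.4],"delta_rot": [0,0,0]}

```text
time: 8.4
ee_pos: [0.5309, -0.0494, 0.0555]
tcp_rot: [179.9, 0.1, 137.6]
wrist_force: [2.9, 3.5, 3.1]
opening: 0.0383
grasp_force: 51.7
```

```bash
python3 look.py side pics/s2.png 280 180 140 105
```

```text
{'time': 8.4, 'q': [-5.3491, 2.8185, -11.6598, 75.3672, 0.0601, 37.0794], 'ee_pos': [0.5309, -0.0494, 0.0555], 'tcp_rot': [179.8589, 0.087, 137.5715], 'wrist_force': [2.8677, 3.5369, 3.0958], 'torque': [0.6743, -0.5126, -0.0572], 'opening': 0.0383, 'grasp_force': 51.7227}
```

View pics/s2.png

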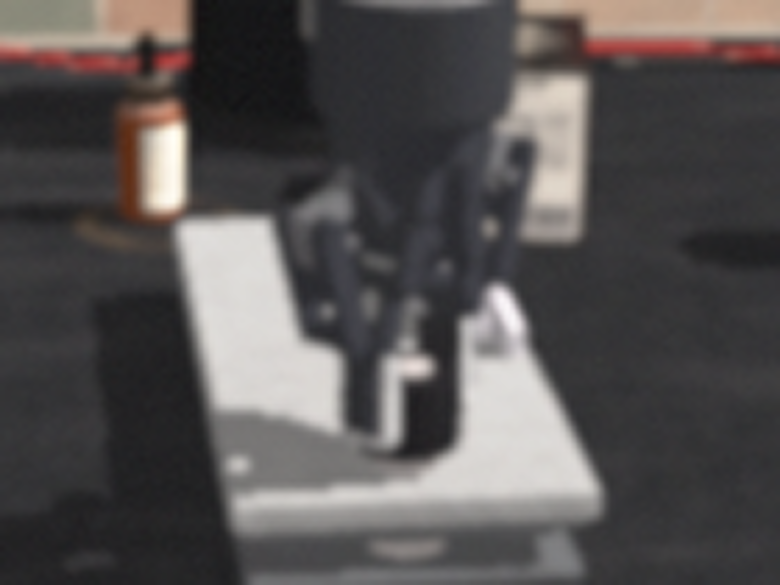

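The side crop shows both fingers on the knob at (405,400). Now press.

>>> play_rows:
  targets:
    - {"grip": 255,"linear": [0,0,-0.2],"delta_rot": [0,0,0]}
    - {"grip": 255,"linear": [0,0,-0.4],"delta_rot": [0,0,0]}
    - {"grip": 255,"linear": [0,0,-0.6],"delta_rot": [0,0,0]}
    - {"grip": 255,"linear": [0,0,-0.7],"delta_rot": [0,0,0]}
    - {"grip": 255,"linear": [0,0,-0.7],"delta_rot": [0,0,0]}

```text
time: 8.95
ee_pos: [0.5311, -0.0498, 0.0512]
tcp_rot: [179.8, 0.2, 137.6]
wrist_force: [-7.1, 1.6, 27.1]
opening: 0.0383
grasp_force: 54.2
```

>>> play_rows:
  targets:
    - {"grip": 255,"linear": [0,0,-0.1],"delta_rot": [0,0,0]}
    - {"grip": 255,"linear": [0,0,-0.2],"delta_rot": [0,0,0]}
    - {"grip": 255,"linear": [0,0,-0.2],"delta_rot": [0,0,0]}

```text
time: 9.25
ee_pos: [0.5313, -0.0498, 0.051]
tcp_rot: [179.8, 0.3, 137.6]
wrist_force: [-13.6, 3.1, 41.2]
opening: 0.0384
grasp_force: 55.7
```

Bottomed out: 0.2 mm of travel for 14 N. I'll ease the press a little, let the bubble settle, then measure.

>>> play_rows:
  targets:
    - {"grip": 255,"linear": [0,0,0.2],"delta_rot": [0,0,0]}
    - {"grip": 255,"linear": [0,0,0.2],"delta_rot": [0,0,0]}
    - {"grip": 255,"linear": [0,0,0.2],"delta_rot": [0,0,0]}
    - {"grip": 255,"linear": [0,0,0.2],"delta_rot": [0,0,0]}
    - {"grip": 255,"linear": [0,0,0.2],"delta_rot": [0,0,0]}
    - {"grip": 255,"linear": [0,0,0.2],"delta_rot": [0,0,0]}
    - {"grip": 255,"linear": [0,0,0.2],"delta_rot": [0,0,0]}
    - {"grip": 255,"linear": [0,0,0.2],"delta_rot": [0,0,0]}

```text
time: 10.05
ee_pos: [0.5312, -0.0498, 0.0512]
tcp_rot: [179.8, 0.2, 137.6]
wrist_force: [-8.5, 1.8, 27.2]
opening: 0.0388
grasp_force: 53.9
```

```bash
cat > bub.py <<'E'
from h import *
p=bot.camera("top"); r=bot.trace(p,"level"); m=r[0]["pixels"] if r else np.zeros((480,640),bool)
m=cv2.morphologyEx(m.astype(np.uint8),cv2.MORPH_CLOSE,np.ones((9,9)))>0
w=np.zeros_like(m); w[190:215,235:285]=1
S=8; c=cv2.resize(p["color"][185:220,225:295],None,fx=S,fy=S,interpolation=cv2.INTER_CUBIC).astype(int)
g=((c[...,1]-c[...,0]>40)&(c[...,1]>60)).astype(np.uint8)
hull=np.zeros_like(g); q=cv2.convexHull(np.argwhere(g)[:,::-1].astype(np.int32)); cv2.fillConvexPoly(hull,q,1)
hull=cv2.erode(hull,np.ones((9,9)))
b=(hull>0)&(c.min(2)>140)
A=lambda k: atz(p,[(np.argwhere(k)[:,::-1].mean(0)+.5)/S-.5+[225,185]],.064)[0]
vr=cv2.minAreaRect(q); V=atz(p,[(np.array(vr[0])+.5)/S-.5+[225,185]],.064)[0]; B=A(b)
yv=np.array([-.049,.9988]); print("vial",V.round(4),vr[1],"bubble",B.round(4),"px",b.sum()/64,"offset mm",(1000*(B-V)[:2]@yv).round(2))
for t in ["vial_centre","bubble_mid"]: print(t,[(round(x["conf"],2),atz(p,[x["pixel"]],.064)[0].round(4)) for x in bot.pinpoint(p,t)[:1]])
import sys
if len(sys.argv)>1: cv2.imwrite(sys.argv[1],c[...,::-1])
E
python3 look.py; python3 bub.py pics/b1.png
```

```text
{'time': 10.05, 'q': [-5.3703, 2.8417, -12.1184, 74.7553, 0.0276, 37.0724], 'ee_pos': [0.5312, -0.0498, 0.0512], 'tcp_rot': [179.8064, 0.2104, 137.557], 'wrist_force': [-8.4694, 1.8382, 27.2185], 'torque': [0.8445, 1.1895, 0.0263], 'opening': 0.0388, 'grasp_force': 53.9278}
vial [0.5628 0.154  0.064 ] (53.16612243652344, 197.50753784179688) bubble [0.5626 0.163  0.064 ] px 36.96875 offset mm 8.96
vial_centre [(0.95, array([0.5693, 0.1525, 0.064 ]))]
bubble_mid [(0.45, array([0.5544, 0.1592, 0.064 ]))][ WARN:0@1.230] global loadsave.cpp:1063 imwrite_ Unsupported depth image for selected encoder is fallbacked to CV_8U.
```

View pics/b1.png

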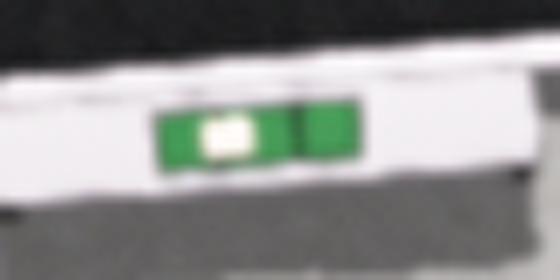

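The bubble at crop x 228 versus the vial's middle at 258 means about 9 mm towards the end stop, so roughly 0.8 rad clockwise.

>>> play_rows:
  targets:
    - {"grip": 255,"linear": [0,0,0.04],"delta_rot": [0,0,-0.08]}
    - {"grip": 255,"linear": [0,0,0.08],"delta_rot": [0,0,-0.16]}
    - {"grip": 255,"linear": [0,0,0.11],"delta_rot": [0,0,-0.24]}
    - {"grip": 255,"linear": [0,0,0.15],"delta_rot": [0,0,-0.32]}
    - {"grip": 255,"linear": [0,0,0.18],"delta_rot": [0,0,-0.4]}
    - {"grip": 255,"linear": [0,0,0.22],"delta_rot": [0,0,-0.48]}
    - {"grip": 255,"linear": [0,0,0.26],"delta_rot": [0,0,-0.56]}
    - {"grip": 255,"linear": [0,0,0.29],"delta_rot": [0,0,-0.64]}
    - {"grip": 255,"linear": [0,0,0.33],"delta_rot": [0,0,-0.72]}
    - {"grip": 255,"linear": [0,0,0.37],"delta_rot": [0,0,-0.81]}

```text
time: 11.25
ee_pos: [0.531, -0.0495, 0.0549]
tcp_rot: [179.7, -0.0, 91.0]
wrist_force: [-6.7, 4.0, 27.5]
opening: 0.0382
grasp_force: 54.1
```

>>> play_rows:
  targets:
    - {"grip": 255,"linear": [0,0,0],"delta_rot": [0,0,0]}
    - {"grip": 255,"linear": [0,0,0],"delta_rot": [0,0,0]}
    - {"grip": 255,"linear": [0,0,0],"delta_rot": [0,0,0]}
    - {"grip": 255,"linear": [0,0,0],"delta_rot": [0,0,0]}
    - {"grip": 255,"linear": [0,0,0],"delta_rot": [0,0,0]}
    - {"grip": 255,"linear": [0,0,0],"delta_rot": [0,0,0]}
    - {"grip": 255,"linear": [0,0,0],"delta_rot": [0,0,0]}
    - {"grip": 255,"linear": [0,0,0],"delta_rot": [0,0,0]}
    - {"grip": 255,"linear": [0,0,0],"delta_rot": [0,0,0]}
    - {"grip": 255,"linear": [0,0,0],"delta_rot": [0,0,0]}

```text
time: 12.25
ee_pos: [0.531, -0.0495, 0.0549]
tcp_rot: [179.7, -0.0, 91.2]
wrist_force: [-6.4, 4.1, 27.9]
opening: 0.0386
grasp_force: 54.1
```

```bash
python3 look.py; python3 bub.py pics/b2.png 2>/dev/null
```

```text
{'time': 12.25, 'q': [-5.3487, 2.745, -11.8079, 75.1835, 0.0466, 83.4848], 'ee_pos': [0.531, -0.0495, 0.0549], 'tcp_rot': [179.7328, -0.0164, 91.1667], 'wrist_force': [-6.3756, 4.0889, 27.8706], 'torque': [0.8938, 1.5712, 0.0768], 'opening': 0.0386, 'grasp_force': 54.1452}
vial [0.563  0.1546 0.064 ] (52.38530731201172, 198.86898803710938) bubble [0.563  0.1545 0.064 ] px 37.65625 offset mm -0.07
vial_centre [(0.98, array([0.5702, 0.1601, 0.064 ]))]
bubble_mid [(0.36, array([0.559 , 0.1545, 0.064 ]))]
```

View pics/b2.png

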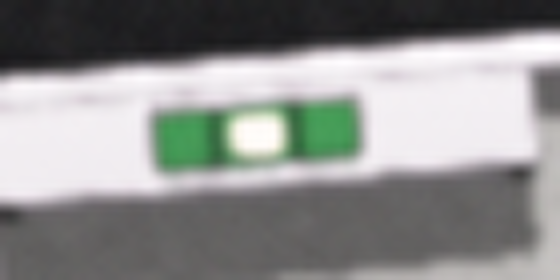

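The bubble is at (257,135), midway between the marks at 215 and 297. The press is steady at 28 N and the level is still home, so I'm handing in.

```bash
python3 -c "
from workcell import bot; print(bot.job_done())"
```

```text
the job is handed in; nothing more can be done
None
```

I handed the job in with the level home against both stops, the knob gripped and pressed fully down (about 28 N), and the bubble measured within about 0.1 mm of the middle; the hand-in returned no verdict.

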